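# Tip a battery pack over the kerb into its charging cradle

### The job

Load the battery pack into the charging cradle: slide the upright pack along the bench until its foot bears flush and firmly against the cradle's front edge (some 8 N beyond what it takes to slide it), then push high on its back face to tip it over that edge onto its side, terminals towards the contact bar. Push it straight on until the terminals press as firmly on the sprung contact bar, whose depth is clamped differently each time, then let go with it still resting against the bar; never press on the pack with more than 25 N, and leave the bottle, tape roll and vial where they are.

Things in the scene. Friction and masses are not known exactly. Their poses are not given: they have to be found in the camera images.
- pack: Grey box-shaped battery pack, 90 (its x) x 130 (y) x 105 (z) mm, 0.6 to 0.8 kg, too wide to grasp. Starts upright, its +x face 30 to 55 mm short of the cradle's front edge and up to 0.25 rad off square. Origin at the centre of its underside, z towards the terminals. Takes 4 to 9 N to slide. Pushed about 25 mm up it slides and presses on the edge without tipping; pushed 80 mm up, its foot stopped, it tips at about 5 N.
- pack_top (a point): centre of the pack's terminal face (two flat copper terminals), 105 mm along the pack's z from its origin. Past its balance, about 45 degrees, the pack drops onto its side by itself
- cradle: Charging cradle screwed to the bench: an aluminium plate 190 mm long (x), 170 mm wide (y) and 12 mm thick. Origin on the bench at the middle of the foot of its front edge; that 12 mm high front edge (x = 0) is the kerb that stops the pack's foot and over which it tips. x points along the plate to the contact bar, z up.
- contact_head: Dark steel fence fixed across the far end of the cradle, 170 mm wide, 68 mm tall; origin at its foot, 175 mm along the cradle's x, on the plate. In front of it stands a white contact bar, 130 mm wide, 31 to 83 mm above the bench, sprung about 10 N per mm. The bar's front face is clamped anywhere 103 to 135 mm along the cradle's x; this pose does not tell where: see it or feel for it.
- dropper_bottle: amber dropper bottle, 38 mm across, 113 mm tall, standing beside the cradle; bystander. Origin under its centre
- tape_roll: roll of masking tape, 66 mm across, 19 mm high, lying beside the cradle; bystander. Origin under its centre
- vial_3: small screw-cap vial, 22 mm across, 54 mm tall, standing beside the pack; bystander. Origin under its centre
Things that resemble listed ones, but are neither listed nor needed, are in the scene too. Of the things that look like the pack, the larger one is meant.

How it is judged:
On the way, in this order (a step that is already met when the one before it is completed fails the run):
1. the upright pack's foot bears flush (within 0.08 rad) and firmly (over 5 N) against the cradle's front edge (contact force between pack and cradle above 5 N and angle between pack's own z axis and vertical below 0.08 rad and angle between the x axis of pack and the x axis of cradle, either way round below 0.08 rad), for 0.2 s.
2. the pack lies on its side on the cradle, terminals towards the contact bar (angle between pack's own z axis and vertical between 1.47 and 1.67 rad and x of pack_top in the frame of cradle above 0.05 m and z of pack_top in the frame of cradle above 0.05 m), for 0.2 s.
3. the terminals press on the contact bar with over 6 N (contact force between pack and contact_head above 6 N), for 0.2 s.
At the end, for the whole second after the job is handed in: the pack lies flat on its side on the cradle plate (within 0.07 rad), square to it (0.08 rad), no more than 30 mm off its middle line, its terminal face still touching the contact bar (over 0.3 N), at rest and released (angle between pack's own z axis and vertical between 1.5 and 1.64 rad and angle between the z axis of pack and the x axis of cradle, either way round below 0.08 rad and x of pack_top in the frame of cradle between 0.098 and 0.145 m and y of pack_top in the frame of cradle between -0.03 and 0.03 m and z of pack_top in the frame of cradle between 0.052 and 0.062 m and contact force between pack and contact_head above 0.3 N and linear speed of pack below 0.01 m/s and contact force between each of the arm, the fingers and pack below 0.1 N).
It fails at once if the robot presses on the pack with more than 25 N (contact force between any of the fingers, the arm and pack above 25 N).
It fails at once if the dropper bottle is moved more than 15 mm (distance of dropper_bottle from where it was at the start of the episode above 0.015 m).
It fails at once if the tape roll is moved more than 15 mm (distance of tape_roll from where it was at the start of the episode above 0.015 m).
It fails at once if the vial is moved more than 15 mm (distance of vial_3 from where it was at the start of the episode above 0.015 m).
It also fails if it takes over 72 s, if anything falls off the work surface, if the arm or the gripper's body presses on something with over 40 N, if the wrist force passes 120 N, or if a joint passes its speed limit or range.

### The arm

A 7-joint arm with a two-finger parallel gripper is mounted at the origin on a cart in front of the work surface, level with it; the furniture and walls round the work are solid. World frame = base frame: x ahead of the robot, y to its left, z up, the work surface at z = 0. Lengths are in m, angles in rad, forces in N, time in s.
With the tool pointing down it reaches from about 0.4 to 0.85 m from the base axis. Payload 10.4 kg.
Tool frame: the origin (TCP) lies at the very end of the fingers, on their centre line; the grasp point (between the pads) lies manip.hold_point_z behind it (manip.hold_point_z is the distance from the TCP to the grasp point, in m); z points along the fingers, x is the direction in which the jaws open and shut, and the axes are right-handed (so a half turn about z gives the same grasp; the last joint's range is limited). The gripper opens to 85 mm and grips with 20 to 120 N. Pads are 22 mm wide; open, the fingers measure 114 mm over their backs; the gripper's body (76 mm by 85 mm) begins 54 mm behind the grasp point. The pads swing forward as they close: fully open they stand 13 mm farther back than shut.
Start: joints at [1.317, 0.332, -0.065, 1.46, 0.022, 1.35, -0.088], TCP at [0.143, -0.608, 0.231] pointing down, gripper open.
Joint ranges: [-2.6, 2.6], [-0.5, 2.12], [-1.47, 1.34], [0.16, 2.42], [-1.27, 4.41], [0.06, 2.06], [-2.6, 2.6]. Speed limits (rad/s): [2.22, 2.22, 2.79, 2.79, 3.14, 3.14, 3.14].

### API

Orientations are given as a unit quaternion [x, y, z, w].
In Python, from workcell import readout, camera, camera_info, manip gives the robot as it stands.
- The arm moves only by the tool play_rows, never from a script. Its argument "rows" is a list of rows, each a list of 3 entries, a list of its own where there are three numbers: the shift along the world's x, y, z in mm, then the turn, a rotation vector about the world's x, y, z in degrees, then the finger opening in mm, from 0 to 85.4. In form: [[[tx, ty, tz], [rx, ry, rz], fingers], ...]. A call has 1 to 12 rows; each row shifts and turns the commanded pose from where the row before left it; what a row does not reach is not made up. A row lasts 1/8 s, in which the tool goes at most 62.5 mm and 10.7 degrees, less where a joint would pass 70% of its speed; a pose out of reach is approached as far as the arm can. A call with a gripper value outside its range is refused whole. The fingers move at their own pace and stop on an object; "force" is the grip in N (left out, the last holds). Time passes only in rows, so rows that do not move let the fingers close. It gives the time, the measured TCP pose, the force and the opening at its end, in the units of the state.
- readout.get_obs(): the state, without advancing time (a new reading comes with each control period).
- camera(name): name is "side" or "top" or "wrist"; returns the picture (420x560x3 uint8, blue, green, red); there is no depth.
- camera_info(name): a dict with "fx", "fy", "cx", "cy" (pixels), "world_from_camera" (4x4, takes a point from camera to world coordinates). Camera axes: x right, y up, looking along -z (the intrinsics and any distortion apply to the point x, -y, -z); pixel columns grow to the right and rows downward; lengths in m; the calibration is good to about 2 mm. A picture is of the moment at which its call begins: read the wrist's pose just before it. camera_info takes no time and is no camera call; for the wrist camera it gives the pose at the moment of the call.
- manip.hand_in(): hands the job in, once; it reports no verdict.
The state is a dict: "clock": time; "joint_pos": joint angles; "joint_velocities": joint speeds; "tau": joint torques, N m; "position": TCP position; "ee_rot": TCP orientation; "ft_force": force on the tool from outside, world axes, zero at the start; "torque": the same for the moment, N m; "grip_width": opening from 0.0 (shut) to 1.0 (fully open).
Only numpy, scipy, OpenCV 4.12 (cv2) and the standard library are available. Lean on these libraries where they do the work, as an engineer would, in place of code of your own. Each camera call takes 0.05 s, during which the arm holds its last target.

## Working session

There is one attempt and no reset: what is moved stays moved. The work goes in short steps, Python scripts to look and compute and a tool call to move; the robot and the scene stay as the last step left them, time stands still between calls to the robot, and variables do not carry over. Pictures are saved under pics/ and viewed, and the job is handed in when it is done.

Besides the shell and the picture viewer there is one more tool, called after "Request:" as name(argument=value, ...) on one line, values as JSON. play_rows: Moves the arm, as the interface text tells. Its arguments: {"type":"object","properties":{"rows":{"type":"array"},"force":{"type":"number"}},"required":["rows"]}

```bash
ls; mkdir -p pics; python3 - <<'E'
from workcell import readout, camera, camera_info, manip
import cv2
o=readout.get_obs();print(o); print(manip.hold_point_z)
for n in ["side","top","wrist"]:
    cv2.imwrite(f"pics/{n}0.png",camera(n)); print(n,camera_info(n))
E
```

```text
pics
{'clock': 0.0, 'joint_pos': array([ 1.31741087,  0.33286979, -0.06468325,  1.4609205 ,  0.02157679,
        1.34992312, -0.0885086 ]), 'joint_velocities': array([-1.99015940e-03, -8.77433541e-04,  8.82475230e-05,  1.05744504e-04,
        4.20433634e-04, -3.95578028e-04, -8.09141865e-05]), 'tau': array([-2.85446913e-04, -6.25446153e+01,  4.87365935e-02, -3.91603124e+01,
        1.61840947e-02,  9.99039214e-03,  1.98789098e-05]), 'position': array([ 0.14287046, -0.60806634,  0.23052713]), 'ee_rot': array([ 7.83815303e-01, -6.20993609e-01, -5.74055504e-04, -4.23251312e-04]), 'ft_force': array([0.49062149, 0.04538592, 0.05810692]), 'torque': array([-0.0085131 , -0.00855098, -0.00404669]), 'grip_width': 1.0009646366405776}
0.0187
side {'fx': 415.49523092971015, 'fy': 415.49523092971015, 'cx': 290.1985143260798, 'cy': 209.76691676565932, 'world_from_camera': array([[-0.85509951,  0.2115705 , -0.47333154,  0.18677601],
       [-0.51846001, -0.34539829,  0.78223989,  0.52743023],
       [ 0.00201098,  0.91429642,  0.40504075,  0.43780861],
       [ 0.        ,  0.        ,  0.        , 
[... 163 characters left out ...]
,  0.98677965, -0.16037128,  0.3815519 ],
       [-0.99967858,  0.02151331, -0.01341342, -0.12381987],
       [-0.00978597,  0.16063344,  0.98696562,  1.16804444],
       [ 0.        ,  0.        ,  0.        ,  1.        ]])}
wrist {'fx': 316.65687544598677, 'fy': 316.65687544598677, 'cx': 274.54045692159383, 'cy': 209.52214721408262, 'world_from_camera': array([[ 2.28468536e-01,  9.22242146e-01,  3.11883876e-01,
         2.23723414e-01],
       [-9.73550964e-01,  2.16692507e-01,  7.24077227e-02,
        -5.89264245e-01],
       [-8.05445319e-04, -3.20177735e-01,  9.47357150e-01,
         3.73083408e-01],
       [ 0.00000000e+00,  0.00000000e+00,  0.00000000e+00,
         1.00000000e+00]])}
```

View pics/top0.png

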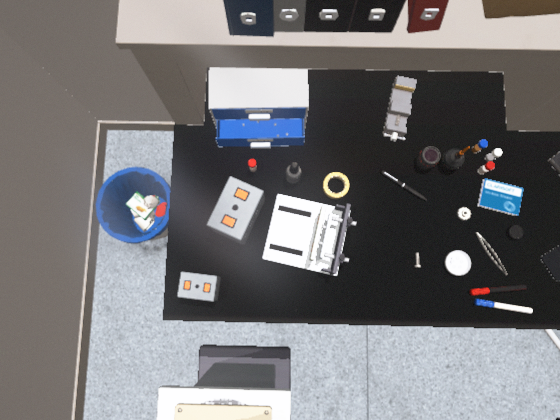

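View pics/side0.png

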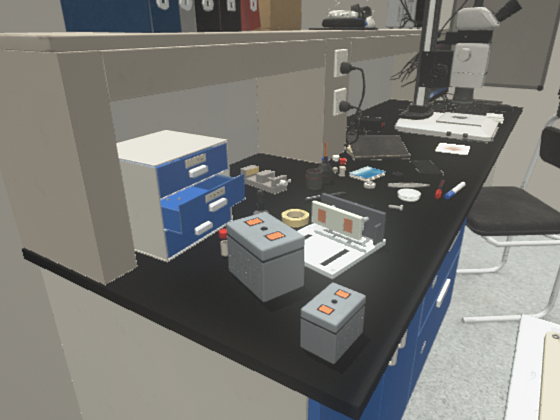

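The top view shows the pack at about (236,210) px, with a smaller decoy at (199,287). The cradle is around (303,233) with its bar on the right at about (330,240). The vial is at (253,165), the bottle at (293,172) and the tape at (336,185). I'll zoom in to get the corners.

```bash
python3 - <<'E'
import cv2
t=cv2.imread("pics/top0.png")
cv2.imwrite("pics/topc.png",cv2.resize(t[145:285,190:370],None,fx=4.2,fy=4.2,interpolation=cv2.INTER_CUBIC))
s=cv2.imread("pics/side0.png")
cv2.imwrite("pics/sidec.png",cv2.resize(s[180:320,210:400],None,fx=4.2,fy=4.2,interpolation=cv2.INTER_CUBIC))
E
```

```text
(no output)
```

View pics/topc.png

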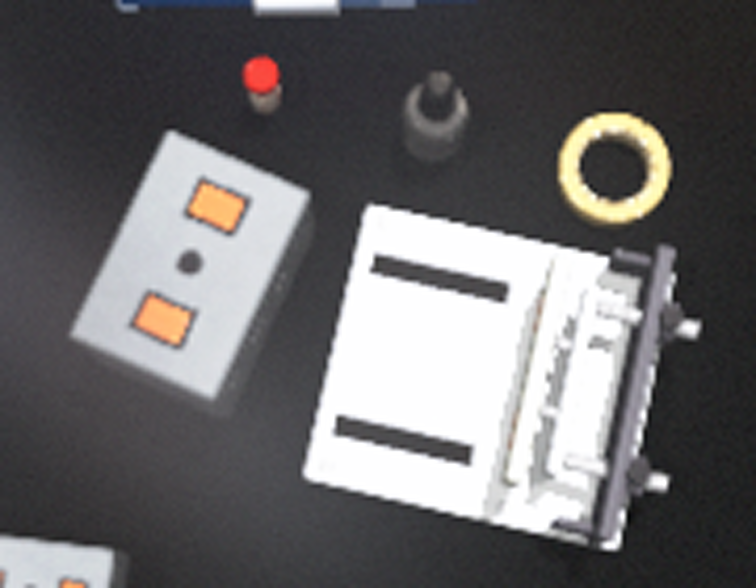

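View pics/sidec.png

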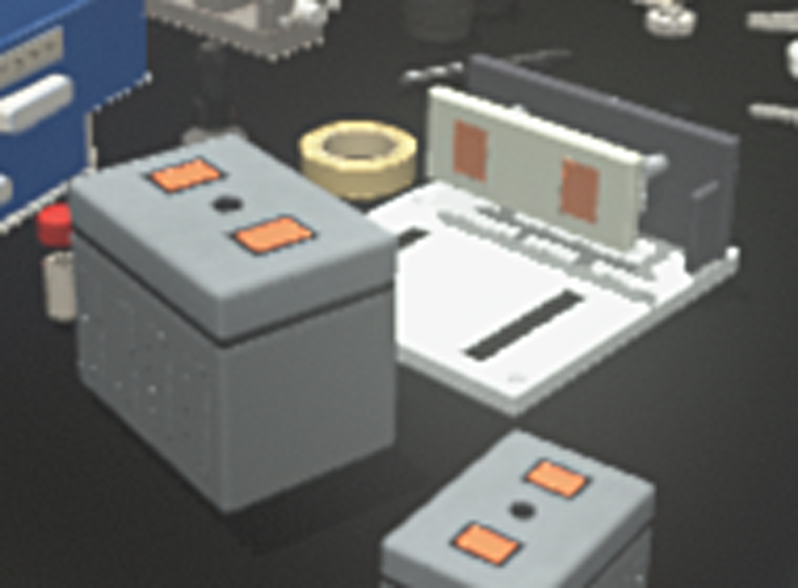

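```bash
cat > h.py <<'E'
import numpy as np
from workcell import camera_info
def ray(n,u,v,z,ci=None):
    c=ci or camera_info(n);T=c["world_from_camera"]
    d=T[:3,:3]@np.array([(u-c["cx"])/c["fx"],-(v-c["cy"])/c["fy"],-1.])
    o=T[:3,3]; return o+d*(z-o[2])/d[2]
def proj(n,p,ci=None):
    c=ci or camera_info(n);T=c["world_from_camera"]
    q=T[:3,:3].T@(np.array(p)-T[:3,3]); return np.array([c["cx"]+c["fx"]*q[0]/-q[2],c["cy"]-c["fy"]*q[1]/-q[2]])
def tc(u,v,z): return ray("top",190+(u+.5)/4.2-.5,145+(v+.5)/4.2-.5,z)[:2]
def sc(u,v,z): return ray("side",210+(u+.5)/4.2-.5,180+(v+.5)/4.2-.5,z)[:2]
E
python3 - <<'E'
from h import *
np.set_printoptions(precision=4,suppress=True)
P=[tc(*p,.105) for p in [(170,130),(310,192),(216,400),(72,335)]]
print("pack",*P,[np.linalg.norm(P[i]-P[(i+1)%4]) for i in range(4)],np.mean(P,axis=0))
S=[sc(*p,.105) for p in [(72,183),(232,137),(397,238),(222,297)]]
print("pack side",*S,[np.linalg.norm(S[i]-S[(i+1)%4]) for i in range(4)],np.mean(S,axis=0))
C=[tc(*p,.012) for p in [(368,205),(305,478),(617,548)]]
print("cradle",*C,np.linalg.norm(C[0]-C[1]),np.linalg.norm(C[2]-C[1]))
print("cr side corner",sc(515,405,.012))
o=(C[0]+C[1])/2
def ang(v):return np.arctan2(v[1],v[0])
d1=C[0]-C[1]; cx=np.array([d1[1],-d1[0]])/np.linalg.norm(d1)
print("origin",o,"cx",cx,ang(cx),ang(C[2]-C[1]))
print("pack x ang",[ang(v) for v in (P[1]-P[0],P[2]-P[3])],"from y",[ang(v)-np.pi/2 for v in (P[0]-P[3],P[1]-P[2])])
print("pack x ang side",[ang(v) for v in (S[1]-S[0],S[2]-S[3])],"y",[ang(v)-np.pi/2 for v in (S[0]-S[3],S[1]-S[2])])
cy=np.array([-cx[1],cx[0]])
f=lambda p:np.array([(p-o)@cx,(p-o)@cy])
print("pack in cradle",f(np.mean(P,axis=0)),f(np.mean(S,axis=0)),[f(p) for p in P])
for p in [(558,260),(515,482)]: print("bar top",f(tc(*p,.083)))
for p in [(432,90),(640,160)]: print("bar side",f(sc(*p,.083)))
print("bar side bottom",f(sc(632,248,.031)))
print("vial",tc(262,75,.054),f(tc(262,75,.054)),"bottle",tc(440,85,.113),f(tc(440,85,.113)),"tape",f(tc(615,168,.019)))
E
```

```text
pack [ 0.6483 -0.008 ] [ 0.6145 -0.0874] [ 0.4969 -0.039 ] [0.5311 0.0417] [np.float64(0.08636158444284786), np.float64(0.12718736234131184), np.float64(0.08763476874459682), np.float64(0.1273302589388089)] [ 0.5727 -0.0232]
pack side [ 0.6437 -0.0021] [ 0.6117 -0.0793] [ 0.4965 -0.0311] [0.5299 0.0469] [np.float64(0.08359576268906949), np.float64(0.12489809163646068), np.float64(0.08486027433929227), np.float64(0.12389912717333877)] [ 0.5704 -0.0164]
cradle [ 0.6276 -0.1196] [ 0.4618 -0.0859] [ 0.4249 -0.2703] 0.16917513923231 0.18809821885816702
cr side corner [ 0.4598 -0.0754]
origin [ 0.5447 -0.1027] cx [-0.1993 -0.9799] -1.7713997576526805 -1.7681758154960625
pack x ang [np.float64(-1.973717856869543), np.float64(-1.9719828954536749)] from y [np.float64(-1.971540958008379), np.float64(-1.9615289440507282)]
pack x ang side [np.float64(-1.9636516116621812), np.float64(-1.9755484085152597)] y [np.float64(-1.977130566582187), np.float64(-1.9669460935593523)]
pack in cradle [-0.0835  0.0116] [-0.0897  0.008 ] [array([-0.1135,  0.0827]), array([-0.0289,  0.0654]), array([-0.0529, -0.0595]), array([-0.1388, -0.0421])]
bar top [0.115  0.0625]
bar top [ 0.1174 -0.0653]
bar side [0.1113 0.0628]
bar side [ 0.1125 -0.0666]
bar side bottom [ 0.119 -0.062]
vial [ 0.6956 -0.0555] [-0.0764  0.1385] bottle [ 0.6753 -0.1586] [0.0288 0.1391] tape [0.1405 0.1381]
```

Request:
play_rows(rows=[[[18,29,1],[0,0,2.7],60],[[18,29,1],[0,0,2.7],60],[[18,29,1],[0,0,2.7],60],[[18,29,1],[0,0,2.7],60],[[18,29,1],[0,0,2.7],60],[[18,29,1],[0,0,2.7],60],[[18,29,1],[0,0,2.7],60],[[18,29,1],[0,0,2.7],60],[[18,29,1],[0,0,2.7],60],[[18,29,1],[0,0,2.7],60],[[18,29,1],[0,0,2.7],60],[[18,29,1],[0,0,2.7],60]])

```text
clock: 1.65
position: [0.3601, -0.2584, 0.2435]
ee_rot: [0.927, -0.376, 0.0, 0.0]
ft_force: [-0.0, -0.1, -0.1]
grip_width: 0.701
```

Request:
play_rows(rows=[[[18,29,1],[0,0,2.7],60],[[18,29,1],[0,0,2.7],60],[[18,29,1],[0,0,2.7],60],[[18,29,1],[0,0,2.7],60],[[18,29,1],[0,0,2.7],60],[[18,29,1],[0,0,2.7],60],[[18,29,1],[0,0,2.7],60],[[18,29,1],[0,0,2.7],60],[[18,29,1],[0,0,2.7],60],[[18,29,1],[0,0,2.7],60],[[18,29,1],[0,0,2.7],60],[[18,29,1],[0,0,2.7],60]])

```text
clock: 3.15
position: [0.5753, 0.0898, 0.2554]
ee_rot: [0.995, -0.103, -0.0, -0.0]
ft_force: [-0.7, -0.7, 0.6]
grip_width: 0.701
```

Request:
play_rows(rows=[[[0,0,0],[-6.5,1.32,0],60],[[0,0,0],[-6.5,1.32,0],60],[[0,0,0],[-6.5,1.32,0],60],[[0,0,0],[-6.5,1.32,0],60],[[0,0,0],[-6.5,1.32,0],60],[[0,0,0],[-6.5,1.32,0],60],[[0,0,0],[0,0,0],60]])

```text
clock: 4.03
position: [0.5742, 0.0905, 0.2534]
ee_rot: [0.935, -0.095, -0.033, 0.339]
ft_force: [0.4, -0.1, 0.1]
grip_width: 0.703
```

```bash
cat >> h.py <<'E'
from scipy.spatial.transform import Rotation as R
CO=np.array([.5447,-.1027]); CX=np.array([-.1993,-.9799]); CY=np.array([.9799,-.1993])
def st():
    from workcell import readout
    np.set_printoptions(precision=4,suppress=True)
    o=readout.get_obs();p=o['position'];M=R.from_quat(o['ee_rot']).as_matrix()
    d=p[:2]-CO; f=o['ft_force']
    print("t",o['clock'],"p",p,"cradle xy",d@CX,d@CY,"toolz",M[:,2],"toolx",M[:,0],"F cx,cy,z",f[:2]@CX,f[:2]@CY,f[2],"w",o['grip_width']); 
    print("q",o['joint_pos'])
E
python3 - <<'E'
from h import *; st()
from workcell import camera
import cv2
cv2.imwrite("pics/w1.png",camera("wrist"));cv2.imwrite("pics/t1.png",camera("top"));cv2.imwrite("pics/s1.png",camera("side"))
for p in [(219,275),(219,300)]:
    d=ray("top",*p,.08)[:2]-CO; print("decoy",d@CX,d@CY)
E
```

```text
t 4.025 p [0.5742 0.0905 0.2534] cradle xy -0.19522354335280082 -0.009566353293538755 toolz [-0.1268 -0.6272 -0.7684] toolx [ 0.9796 -0.2007  0.0022] F cx,cy,z 0.019300001224399975 0.38018181063020035 0.05177555330887926 w 0.7032535441985245
q [-0.0831  0.5936 -0.6687  1.3144  0.7739  1.9192 -0.9184]
decoy -0.0863609299970236 -0.14863533138271523
decoy -0.07260286214092654 -0.2042614325435586
```

View pics/s1.png

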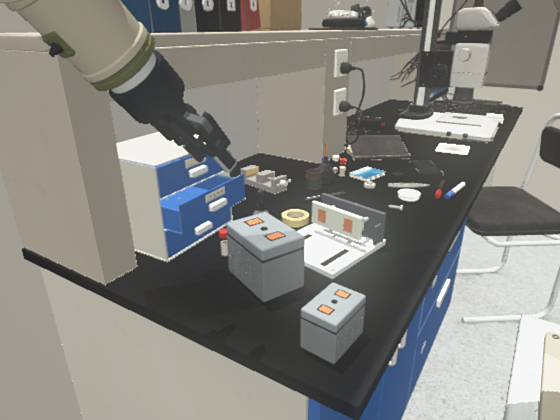

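View pics/w1.png

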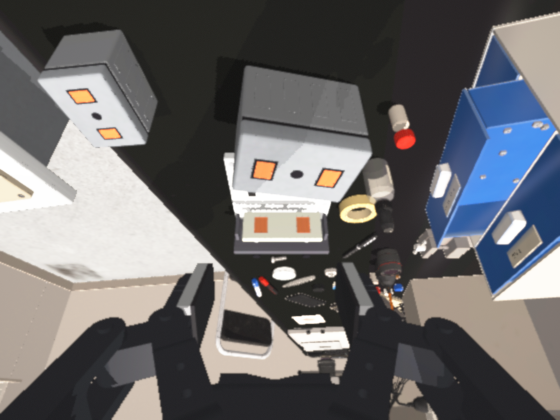

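View pics/t1.png

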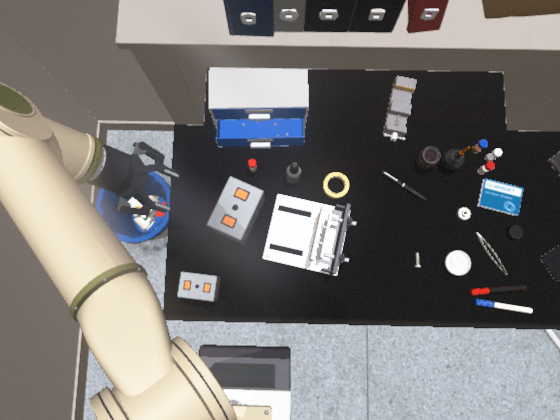

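Request:
play_rows(rows=[[[5,-1,-25],[0,0,0],60],[[5,-1,-25],[0,0,0],60],[[5,-1,-25],[0,0,0],60],[[5,-1,-25],[0,0,0],60],[[0,0,0],[0,0,0],60]])

```text
clock: 4.8
position: [0.5944, 0.0828, 0.1526]
ee_rot: [0.935, -0.098, -0.034, 0.34]
ft_force: [0.1, -0.4, 0.9]
grip_width: 0.701
```

```bash
python3 -c "
from h import *; st()"
```

```text
t 4.8 p [0.5944 0.0828 0.1526] cradle xy -0.19169144620706216 0.011701371174355957 toolz [-0.1305 -0.6283 -0.767 ] toolx [ 0.9786 -0.2057  0.002 ] F cx,cy,z 0.3627154704455002 0.1471827645958499 0.8582892663440183 w 0.7005616567297507
q [-0.0824  0.7099 -0.6385  1.3614  0.815   1.7925 -0.9921]
```

Request:
play_rows(rows=[[[0,2,-25],[0,0,0],60],[[0,2,-25],[0,0,0],60],[[0,2,-25],[0,0,0],60],[[0,2,-25],[0,0,0],60],[[0,0,-25],[0,0,0],60],[[0,0,-10],[0,0,0],60],[[0,0,0],[0,0,0],60],[[0,0,0],[0,0,0],60]])

```text
clock: 5.8
position: [0.5955, 0.0917, 0.0212]
ee_rot: [0.935, -0.098, -0.032, 0.338]
ft_force: [-0.2, -0.2, -0.2]
grip_width: 0.695
```

```bash
python3 -c "
from h import *; st()
from workcell import camera
import cv2
t=camera('top');s=camera('side');w=camera('wrist')
cv2.imwrite('pics/t2.png',cv2.resize(t[145:285,150:330],None,fx=4.2,fy=4.2,interpolation=cv2.INTER_CUBIC))
cv2.imwrite('pics/s2.png',cv2.resize(s[130:310,120:360],None,fx=3.2,fy=3.2,interpolation=cv2.INTER_CUBIC))
cv2.imwrite('pics/w2.png',w)"
```

```text
t 5.8 p [0.5955 0.0917 0.0212] cradle xy -0.20066508592963855 0.011024623999073982 toolz [-0.1264 -0.6269 -0.7688] toolx [ 0.9786 -0.2057  0.0068] F cx,cy,z 0.27742293729952283 -0.16754856308820668 -0.21754096504001902 w 0.6953262947143125
q [-0.1137  0.8687 -0.6018  1.4075  0.8693  1.6418 -1.1178]
```

View pics/t2.png

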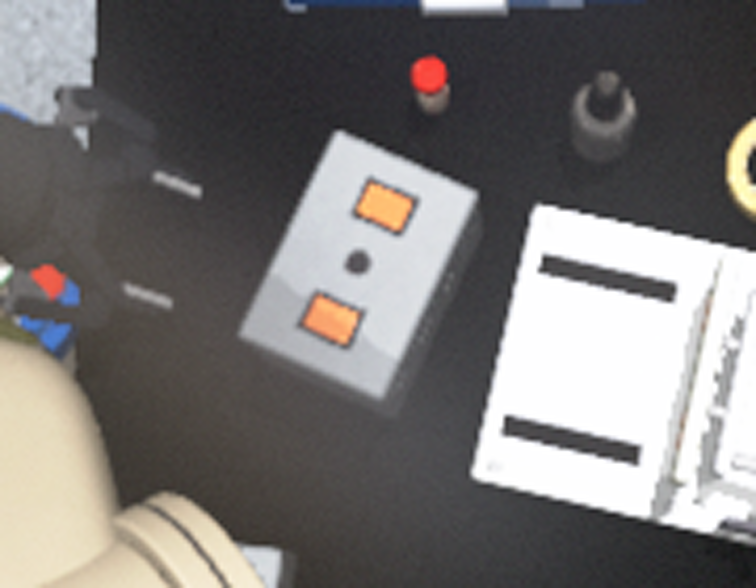

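View pics/s2.png

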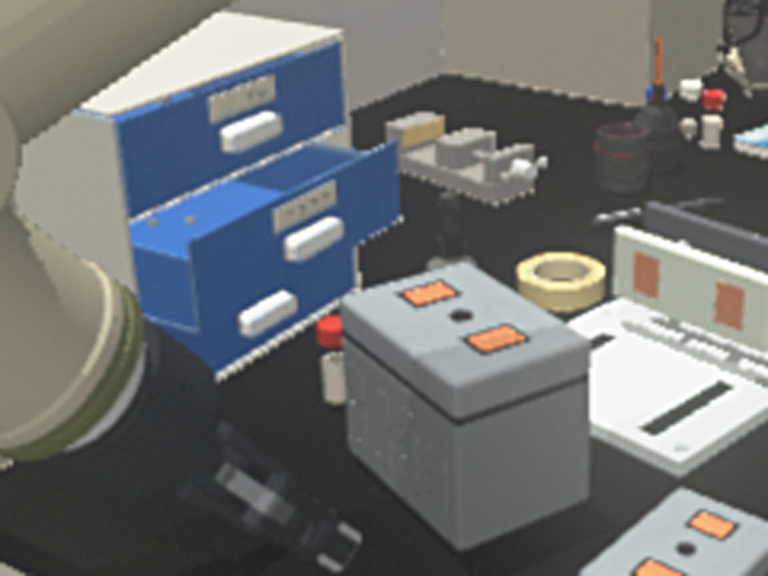

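View pics/w2.png

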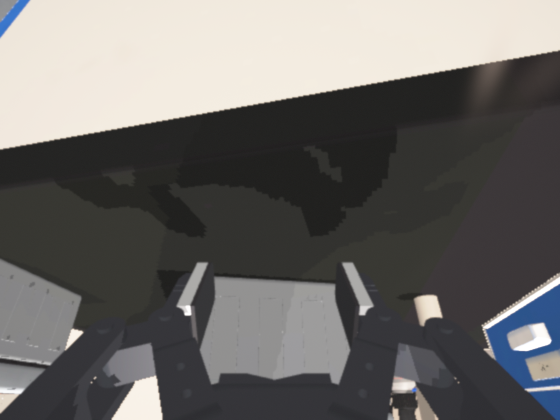

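```bash
python3 -c "
from h import *
def tc2(u,v,z): return ray('top',150+(u+.5)/4.2-.5,145+(v+.5)/4.2-.5,z)[:2]
f=lambda p:np.round([(p-CO)@CX,(p-CO)@CY],4)
for z in (.02,.035):print(f(tc2(200,192,z)),f(tc2(172,304,z)))
print(f(tc2(357,262,.105)))
print(f(tc2(340,130,.105)),f(tc2(240,336,.105)))"
```

```text
[-0.1989  0.0461] [-0.1984 -0.0239]
[-0.1956  0.0435] [-0.1951 -0.0256]
[-0.0854  0.0119]
[-0.1124  0.0829] [-0.1386 -0.0426]
```

Request:
play_rows(rows=[[[-2,-9.8,-4],[0,0,0],60],[[-2,-9.8,-3],[0,0,0],60],[[-2,-9.8,0],[0,0,0],60],[[-2,-9.8,0],[0,0,0],60],[[-1,-4.9,0],[0,0,0],60],[[-0.6,-2.9,0],[0,0,0],60],[[-0.6,-2.9,0],[0,0,0],60],[[-0.6,-2.9,0],[0,0,0],60],[[-0.6,-2.9,0],[0,0,0],60]])

```text
clock: 7.08
position: [0.5836, 0.0359, 0.0133]
ee_rot: [0.935, -0.098, -0.033, 0.339]
ft_force: [-0.3, 3.3, -0.3]
grip_width: 0.702
```

```bash
python3 -c "
from h import *; st()"
```

```text
t 7.075 p [0.5836 0.0359 0.0133] cradle xy -0.14354319796230455 0.010463439180669169 toolz [-0.1272 -0.6272 -0.7684] toolx [ 0.9787 -0.2052  0.0056] F cx,cy,z -3.20076325576381 -1.0043147355975324 -0.3233129210405276 w 0.7022352880336048
q [-0.0305  0.8204 -0.5928  1.5135  0.8868  1.5716 -1.0981]
```

Request:
play_rows(rows=[[[-0.6,-2.9,0],[0,0,0],60],[[-0.6,-2.9,0],[0,0,0],60],[[-0.6,-2.9,0],[0,0,0],60],[[-0.6,-2.9,0],[0,0,0],60]])

```text
clock: 7.58
position: [0.5811, 0.0242, 0.0133]
ee_rot: [0.935, -0.098, -0.033, 0.339]
ft_force: [-0.6, 3.0, 0.1]
grip_width: 0.706
```

Request:
play_rows(rows=[[[-0.6,-2.9,0],[0,0,0],60],[[-0.6,-2.9,0],[0,0,0],60],[[-0.6,-2.9,0],[0,0,0],60],[[-0.6,-2.9,0],[0,0,0],60]])

```text
clock: 8.07
position: [0.5787, 0.0124, 0.0133]
ee_rot: [0.935, -0.098, -0.033, 0.339]
ft_force: [-1.6, 3.1, -0.2]
grip_width: 0.704
```

```bash
cat > snap.py <<'E'
import sys,cv2
from h import *
from workcell import camera
st(); k=sys.argv[1]
t=camera('top');s=camera('side')
a=cv2.resize(t[145:285,190:370],None,fx=3.1,fy=3.1,interpolation=cv2.INTER_CUBIC)
b=cv2.resize(s[150:320,190:400],None,fx=3.1,fy=3.1,interpolation=cv2.INTER_CUBIC)
cv2.imwrite(f'pics/t{k}.png',cv2.resize(t[145:285,190:370],None,fx=4.2,fy=4.2,interpolation=cv2.INTER_CUBIC));cv2.imwrite(f'pics/s{k}.png',b)
E
python3 snap.py 3
```

```text
t 8.075 p [0.5787 0.0124 0.0133] cradle xy -0.11958717313021652 0.010403463230546896 toolz [-0.1273 -0.6273 -0.7683] toolx [ 0.9786 -0.2055  0.0056] F cx,cy,z -2.677689935746359 -2.1940346881936192 -0.17665043947397047 w 0.7042464633810511
q [ 0.0047  0.7975 -0.5888  1.5527  0.8939  1.5459 -1.0849]
```

View pics/t3.png

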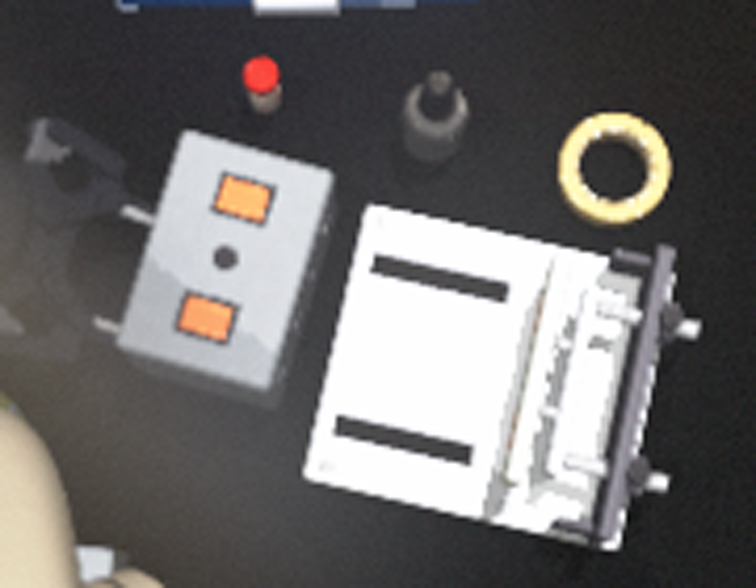

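The pack is turning square on the two fingers. Its centre hole is at (226,258) in the crop, and the remaining gap is about 25 mm.

Request:
play_rows(rows=[[[-0.6,-2.9,0],[0,0,0],60],[[-0.6,-2.9,0],[0,0,0],60],[[-0.6,-2.9,0],[0,0,0],60],[[-0.6,-2.9,0],[0,0,0],60],[[-0.6,-2.9,0],[0,0,0],60]])

```text
clock: 8.8
position: [0.576, -0.002, 0.0134]
ee_rot: [0.935, -0.098, -0.032, 0.339]
ft_force: [1.5, 3.0, -0.7]
grip_width: 0.699
```

```bash
python3 snap.py 4;  python3 -c "
from h import *
p=tc(226,258,.105)-CO;print(p@CX,p@CY)"
```

```text
t 8.8 p [ 0.576  -0.002   0.0134] cradle xy -0.10494439051457369 0.010552948423728982 toolz [-0.1268 -0.6271 -0.7685] toolx [ 0.9787 -0.2052  0.0059] F cx,cy,z -3.244080253779965 0.863743974775045 -0.7028734755680222 w 0.6993961928737771
q [ 0.0264  0.7837 -0.5861  1.5756  0.8989  1.5295 -1.076 ]
-0.06589033366704028 0.018615297592501828
```

View pics/t4.png

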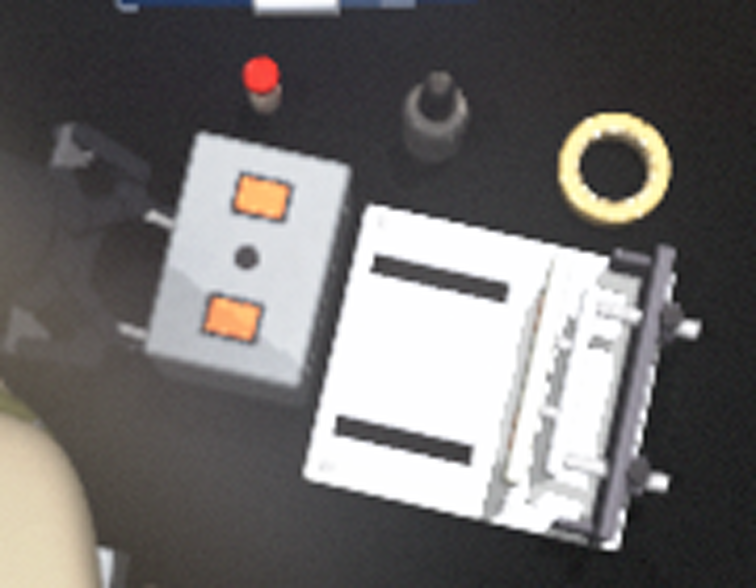

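View pics/s4.png

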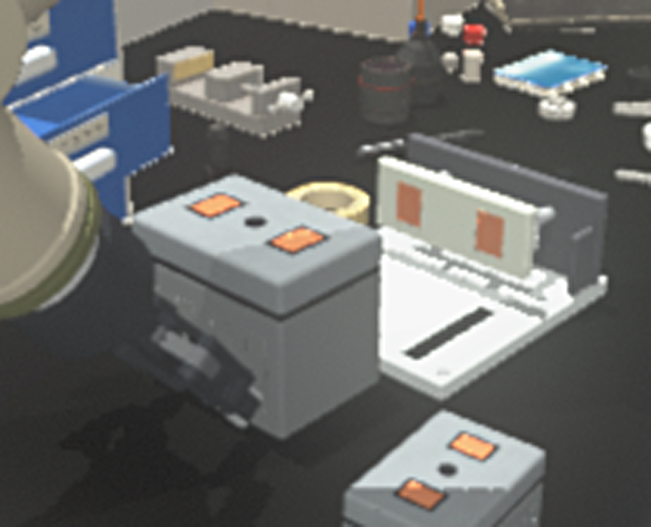

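```bash
python3 -c "
from h import *
g=lambda u,v,z: np.round([(tc(u,v,z)-CO)@CX,(tc(u,v,z)-CO)@CY],4)
print(g(246,257,.105)); 
for q in [(202,132),(352,166),(298,387),(148,352)]: print(g(*q,.105))"
```

```text
[-0.0552  0.0216]
[-0.0957  0.0855]
[-0.0093  0.085 ]
[-0.0107 -0.0426]
[-0.0956 -0.042 ]
```

Request:
play_rows(rows=[[[-1.5,-2.2,0],[0,0,0],60],[[-1.5,-2.2,0],[0,0,0],60],[[-1.5,-2.2,0],[0,0,0],60]])

```text
clock: 9.28
position: [0.5713, -0.0086, 0.0134]
ee_rot: [0.935, -0.098, -0.032, 0.339]
ft_force: [2.8, 2.0, -0.1]
grip_width: 0.703
```

Request:
play_rows(rows=[[[-0.8,-1.1,0],[0,0,0],60]])

```text
clock: 9.4
position: [0.5705, -0.0097, 0.0134]
ee_rot: [0.935, -0.098, -0.032, 0.339]
ft_force: [3.5, 5.1, -0.4]
grip_width: 0.704
```

Request:
play_rows(rows=[[[-0.8,-1.1,0],[0,0,0],60]])

```text
clock: 9.52
position: [0.5704, -0.0098, 0.0134]
ee_rot: [0.936, -0.098, -0.032, 0.338]
ft_force: [5.9, 7.2, -1.0]
grip_width: 0.702
```

```bash
python3 snap.py 5
```

```text
t 9.525 p [ 0.5704 -0.0098  0.0134] cradle xy -0.09616765865371878 0.006705287094903151 toolz [-0.1252 -0.6261 -0.7696] toolx [ 0.9789 -0.2042  0.0069] F cx,cy,z -8.254973224848884 4.351597697571119 -0.9722434789522999 w 0.7015433517788794
q [ 0.0408  0.7693 -0.5873  1.6004  0.8998  1.5157 -1.0758]
```

View pics/t5.png

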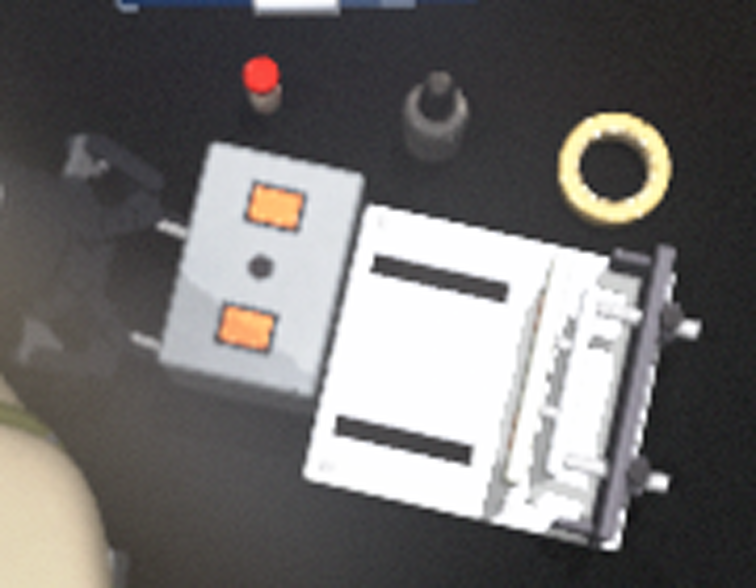

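Request:
play_rows(rows=[[[-0.2,-1,0],[0,0,0],60]])

```text
clock: 9.75
position: [0.5704, -0.0099, 0.0134]
ee_rot: [0.936, -0.097, -0.031, 0.337]
ft_force: [5.5, 9.4, -1.0]
grip_width: 0.706
```

Request:
play_rows(rows=[[[0,-0.7,0],[0,0,0],60]])

```text
clock: 9.88
position: [0.5705, -0.0099, 0.0134]
ee_rot: [0.936, -0.097, -0.031, 0.337]
ft_force: [5.4, 11.9, 0.3]
grip_width: 0.707
```

Request:
play_rows(rows=[[[0,-0.5,0],[0,0,0],60],[[0,0,0],[0,0,0],60],[[0,0,0],[0,0,0],60],[[0,0,0],[0,0,0],60],[[0,0,0],[0,0,0],60]])

```text
clock: 10.5
position: [0.5705, -0.0099, 0.0134]
ee_rot: [0.936, -0.097, -0.031, 0.337]
ft_force: [5.4, 10.6, 0.2]
grip_width: 0.705
```

```bash
python3 snap.py 6
```

```text
t 10.5 p [ 0.5705 -0.0099  0.0134] cradle xy -0.09610585004033312 0.006787757000809121 toolz [-0.1236 -0.6242 -0.7714] toolx [ 0.9792 -0.2026  0.007 ] F cx,cy,z -11.423851917983853 3.1821022611662664 0.1768962866949702 w 0.7053804218716515
q [ 0.0429  0.7676 -0.5885  1.6022  0.8997  1.5127 -1.0742]
```

View pics/t6.png

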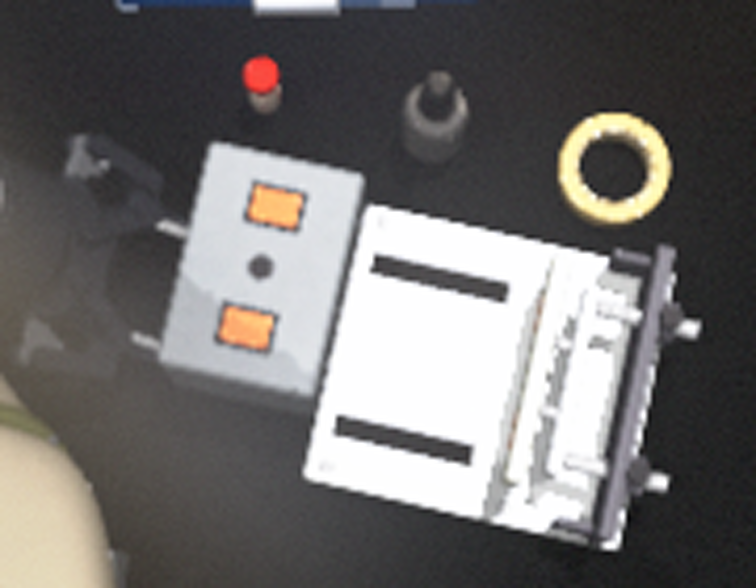

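View pics/s6.png

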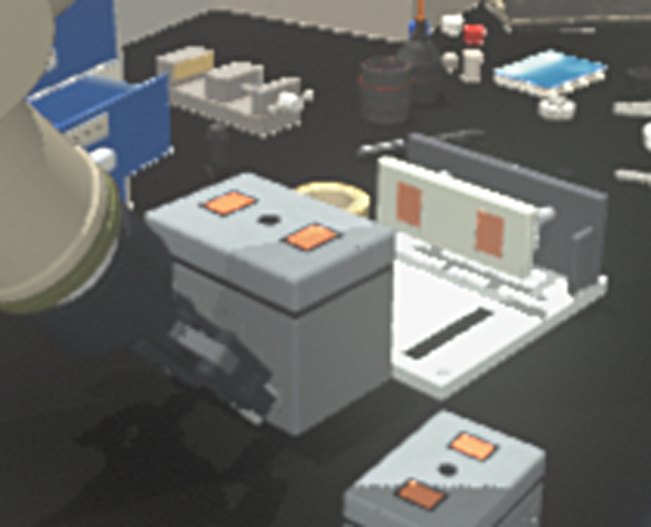

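The pack looks square: its front edge lies parallel to the cradle edge, with the hole at (261,266). I'll press slightly firmer and hold.

Request:
play_rows(rows=[[[-0.2,-1,0],[0,0,0],60],[[0,0,0],[0,0,0],60],[[0,0,0],[0,0,0],60],[[0,0,0],[0,0,0],60]])

```text
clock: 11.1
position: [0.5705, -0.0099, 0.0134]
ee_rot: [0.936, -0.097, -0.031, 0.336]
ft_force: [4.5, 14.8, 0.7]
grip_width: 0.704
```

```bash
python3 -c "
from h import *
st()
g=lambda u,v,z: np.round([(tc(u,v,z)-CO)@CX,(tc(u,v,z)-CO)@CY],4)
print(g(261,266,.105)); 
for q in [(214,142),(364,175),(312,397),(160,362)]: print(g(*q,.105))"
```

```text
t 11.1 p [ 0.5705 -0.0099  0.0134] cradle xy -0.09603997419729228 0.006827621797118183 toolz [-0.1227 -0.6232 -0.7724] toolx [ 0.9794 -0.2019  0.0073] F cx,cy,z -15.360768194107168 1.4958728886364587 0.7319433075448516 w 0.7036678744798951
q [ 0.044   0.7665 -0.5891  1.6034  0.8997  1.511  -1.0735]
[-0.0459  0.0185]
[-0.0878  0.0814]
[-0.0016  0.0814]
[-0.0019 -0.0463]
[-0.0878 -0.046 ]
```

Request:
play_rows(rows=[[[0.4,2,0],[0,0,0],60],[[1,5,0],[0,0,0],60],[[1.2,6,0],[0,0,0],60],[[3.6,-0.7,18],[0,0,0],60],[[3.6,-0.7,18],[0,0,0],60],[[3.6,-0.7,18],[0,0,0],60],[[0,0,0],[0,0,0],60],[[0,0,0],[0,0,0],60]])

```text
clock: 12.1
position: [0.5825, -0.0031, 0.0672]
ee_rot: [0.935, -0.098, -0.033, 0.339]
ft_force: [-0.4, -0.2, 0.2]
grip_width: 0.706
```

```bash
python3 snap.py 7
```

```text
t 12.1 p [ 0.5825 -0.0031  0.0672] cradle xy -0.10512622983586084 0.017187269805888784 toolz [-0.1275 -0.6273 -0.7683] toolx [ 0.9786 -0.2056  0.0055] F cx,cy,z 0.2892940924041334 -0.3915055375799365 0.16653594544574746 w 0.7064243031320534
q [ 0.0397  0.7191 -0.6038  1.5455  0.8692  1.5928 -1.0126]
```

View pics/s7.png

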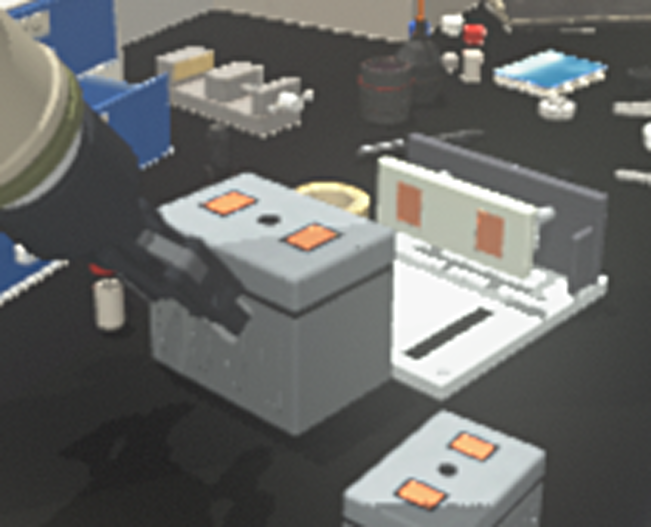

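Request:
play_rows(rows=[[[-0.8,-3.9,0],[0,0,0],60],[[-0.5,-2.5,0],[0,0,0],60],[[-0.4,-2,0],[0,0,0],60],[[-0.3,-1.5,0],[0,0,0],60]])

```text
clock: 12.7
position: [0.5808, -0.012, 0.0673]
ee_rot: [0.935, -0.098, -0.032, 0.338]
ft_force: [1.7, 6.4, 2.6]
grip_width: 0.701
```

Request:
play_rows(rows=[[[-0.5,-2.4,2],[0,0,0],60],[[-0.5,-2.4,2],[0,0,0],60]])

```text
clock: 12.95
position: [0.5801, -0.0156, 0.0716]
ee_rot: [0.936, -0.097, -0.032, 0.337]
ft_force: [-0.1, 9.3, 3.6]
grip_width: 0.702
```

Request:
play_rows(rows=[[[-0.5,-2.4,2.6],[0,0,0],60],[[-0.5,-2.4,2.6],[0,0,0],60],[[-0.5,-2.4,2.6],[0,0,0],60]])

```text
clock: 13.32
position: [0.5786, -0.0228, 0.0797]
ee_rot: [0.936, -0.097, -0.032, 0.338]
ft_force: [0.0, 7.9, 4.3]
grip_width: 0.701
```

```bash
python3 snap.py 8
```

```text
t 13.325 p [ 0.5786 -0.0228  0.0797] cradle xy -0.08507030767914933 0.017330767084745218 toolz [-0.1249 -0.6255 -0.7701] toolx [ 0.9791 -0.2034  0.0064] F cx,cy,z -7.746799320654571 -1.5452994121655572 4.286702779454827 w 0.7006371411424546
q [ 0.0752  0.6814 -0.6064  1.5728  0.8671  1.5812 -0.9829]
```

View pics/s8.png

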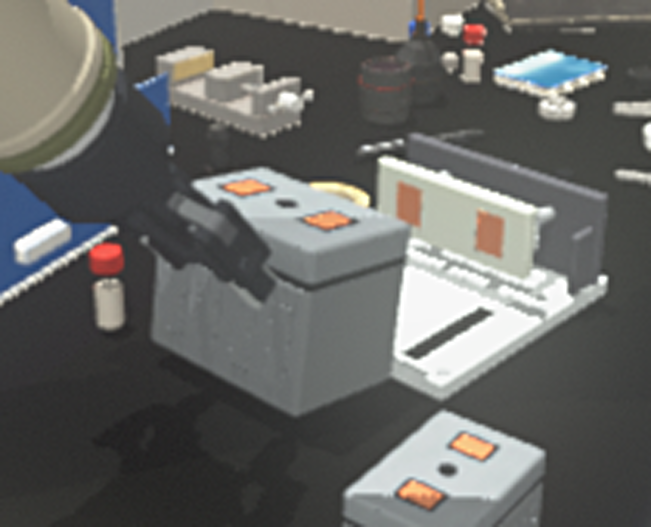

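Tipping is under way: the bottom rear corner has lifted and the top leans towards the bar. I'll continue along the arc.

Request:
play_rows(rows=[[[-0.6,-3,2.8],[0,0,0],60],[[-0.6,-3,2.6],[0,0,0],60],[[-0.6,-3,2.5],[0,0,0],60],[[-0.6,-3,2.3],[0,0,0],60],[[-0.6,-3,2.1],[0,0,0],60]])

```text
clock: 14.05
position: [0.5757, -0.0381, 0.0924]
ee_rot: [0.936, -0.097, -0.032, 0.338]
ft_force: [0.4, 6.5, 7.4]
grip_width: 0.699
```

Request:
play_rows(rows=[[[-0.6,-3,2],[0,0,0],60],[[-0.6,-3,1.9],[0,0,0],60],[[-0.6,-3,1.8],[0,0,0],60],[[-0.6,-3,1.6],[0,0,0],60]])

```text
clock: 14.55
position: [0.5732, -0.0507, 0.0998]
ee_rot: [0.935, -0.098, -0.032, 0.338]
ft_force: [-0.9, 4.7, 6.7]
grip_width: 0.7
```

```bash
python3 snap.py 9
```

```text
t 14.55 p [ 0.5732 -0.0507  0.0998] cradle xy -0.056604773394410036 0.017609361026355654 toolz [-0.1254 -0.6268 -0.769 ] toolx [ 0.9789 -0.2043  0.0069] F cx,cy,z -4.428676184701661 -1.869130529754727 6.719147333397956 w 0.7003163980861947
q [ 0.122   0.6303 -0.6069  1.6013  0.8631  1.5742 -0.9375]
```

View pics/s9.png

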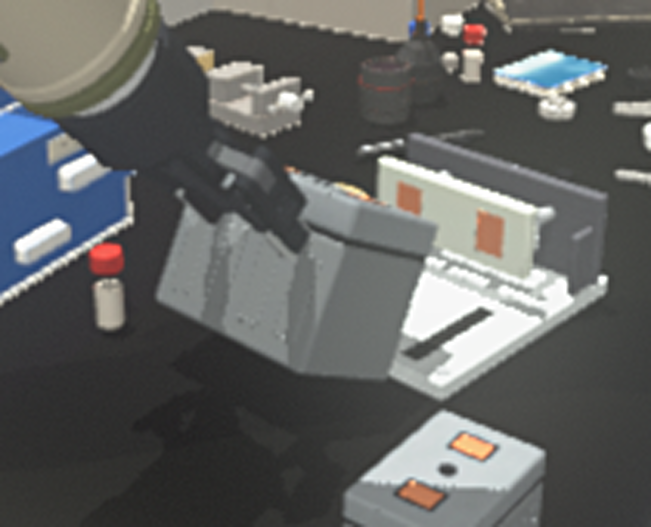

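Request:
play_rows(rows=[[[-0.6,-3,1.6],[0,0,0],60],[[-0.6,-3,1.4],[0,0,0],60],[[-0.6,-3,1.2],[0,0,0],60],[[-0.6,-3,1.1],[0,0,0],60],[[-0.6,-3,0.9],[0,0,0],60]])

```text
clock: 15.28
position: [0.5701, -0.0665, 0.1058]
ee_rot: [0.935, -0.098, -0.032, 0.339]
ft_force: [0.4, 2.7, 6.0]
grip_width: 0.697
```

```bash
python3 snap.py 10
```

```text
t 15.275 p [ 0.5701 -0.0665  0.1058] cradle xy -0.040504259832909305 0.01771743859119668 toolz [-0.1261 -0.6274 -0.7684] toolx [ 0.9787 -0.205   0.0068] F cx,cy,z -2.70159539241473 -0.16730397542215528 6.037962405087641 w 0.6969943053755012
q [ 0.1469  0.609  -0.6046  1.6176  0.8638  1.5643 -0.9161]
```

View pics/s10.png

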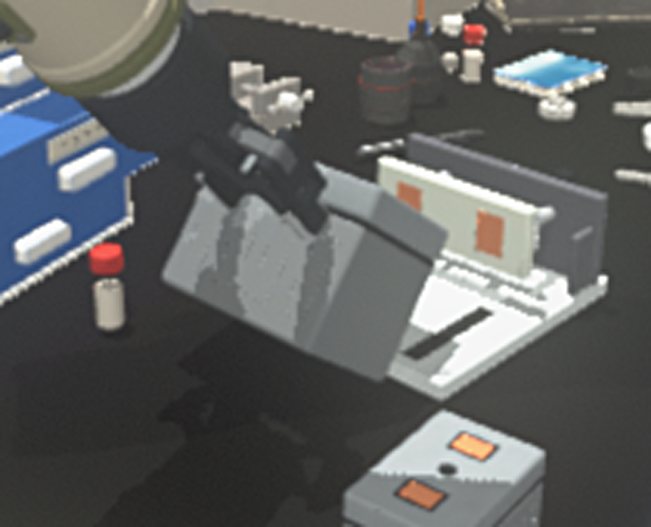

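Request:
play_rows(rows=[[[-0.5,-2.5,0.5],[0,0,0],60],[[-0.5,-2.5,0.4],[0,0,0],60],[[-0.5,-2.5,0.3],[0,0,0],60]])

```text
clock: 15.75
position: [0.5687, -0.0742, 0.1074]
ee_rot: [0.935, -0.098, -0.032, 0.339]
ft_force: [-0.5, 2.7, 8.4]
grip_width: 0.704
```

Request:
play_rows(rows=[[[-0.5,-2.5,0],[0,0,0],60],[[-0.5,-2.5,0],[0,0,0],60],[[-0.5,-2.5,0],[0,0,0],60]])

```text
clock: 16.12
position: [0.5674, -0.0818, 0.1084]
ee_rot: [0.935, -0.098, -0.031, 0.34]
ft_force: [-2.5, 4.4, 15.4]
grip_width: 0.706
```

```bash
python3 snap.py 11
```

```text
t 16.125 p [ 0.5674 -0.0818  0.1084] cradle xy -0.02498306088161173 0.0180704374883155 toolz [-0.1257 -0.6287 -0.7674] toolx [ 0.9786 -0.2054  0.008 ] F cx,cy,z -3.7640346111284764 -3.340229700771534 15.426921414911778 w 0.7060742373434323
q [ 0.17    0.5931 -0.6011  1.6343  0.8681  1.5505 -0.8998]
```

View pics/s11.png

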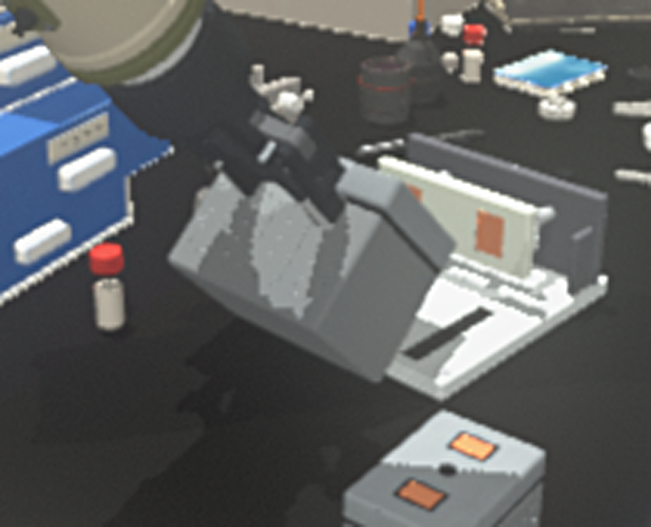

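The downward force is growing because I'm pressing too low relative to the arc, so the line of action runs through the pivot. I'll raise the fingers.

Request:
play_rows(rows=[[[0,0,2],[0,0,0],60],[[0,-0.5,1.5],[0,0,0],60]])

```text
clock: 16.48
position: [0.5667, -0.0825, 0.1096]
ee_rot: [0.935, -0.098, -0.033, 0.339]
ft_force: [-0.1, 0.9, 0.6]
grip_width: 0.698
```

```bash
python3 snap.py 12
```

```text
t 16.475 p [ 0.5667 -0.0825  0.1096] cradle xy -0.024204096168012564 0.01752600268613452 toolz [-0.1274 -0.6273 -0.7683] toolx [ 0.9786 -0.2055  0.0055] F cx,cy,z -0.8264428725571598 -0.30689239398334234 0.5969061817467805 w 0.6979287912999019
q [ 0.1719  0.5903 -0.6011  1.6344  0.865   1.5512 -0.8951]
```

View pics/s12.png

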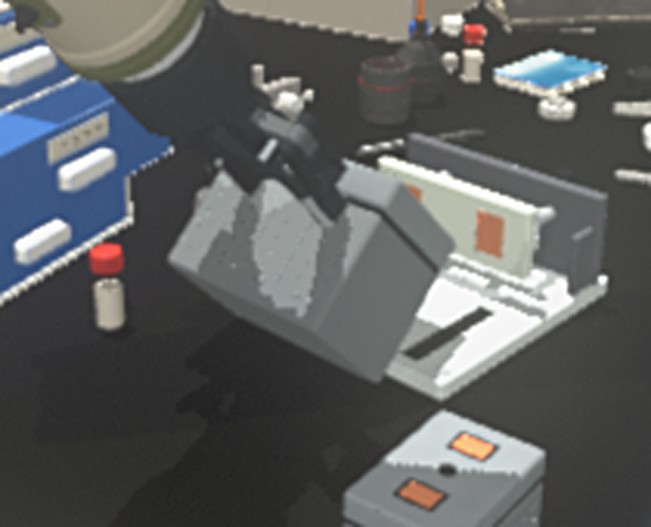

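View pics/t12.png

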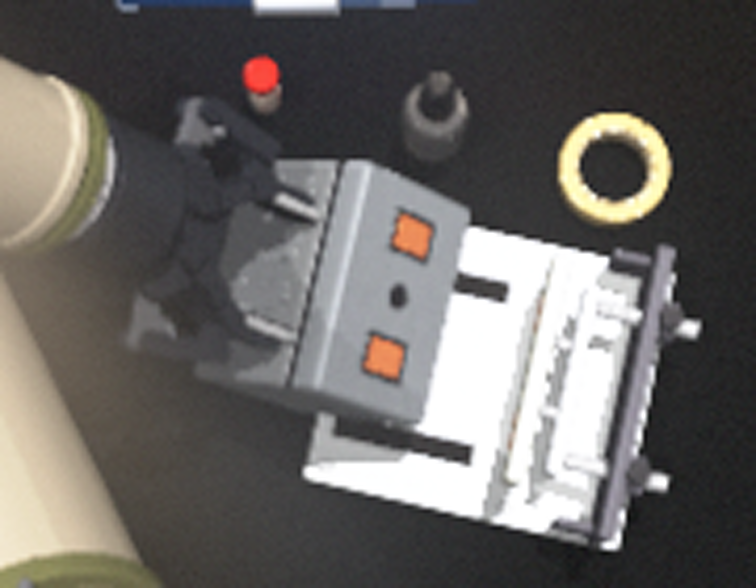

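Request:
play_rows(rows=[[[-0.5,-2.4,1.2],[0,0,0],60],[[-0.5,-2.4,1.2],[0,0,0],60]])

```text
clock: 16.82
position: [0.5657, -0.0874, 0.1119]
ee_rot: [0.935, -0.098, -0.033, 0.339]
ft_force: [-0.1, 0.5, -0.5]
grip_width: 0.703
```

Request:
play_rows(rows=[[[-0.5,-2.4,1],[0,0,0],60],[[-0.5,-2.4,1],[0,0,0],60]])

```text
clock: 17.08
position: [0.5647, -0.0922, 0.1141]
ee_rot: [0.935, -0.098, -0.033, 0.339]
ft_force: [0.2, -0.2, 0.7]
grip_width: 0.701
```

```bash
python3 snap.py 13
```

```text
t 17.075 p [ 0.5647 -0.0922  0.1141] cradle xy -0.01427248840836786 0.017531078249292554 toolz [-0.1274 -0.6273 -0.7683] toolx [ 0.9786 -0.2056  0.0056] F cx,cy,z 0.18646148382310232 0.2925306398361918 0.6736769243708964 w 0.7012483750291868
q [ 0.1879  0.5762 -0.5998  1.6433  0.865   1.545  -0.8798]
```

View pics/s13.png

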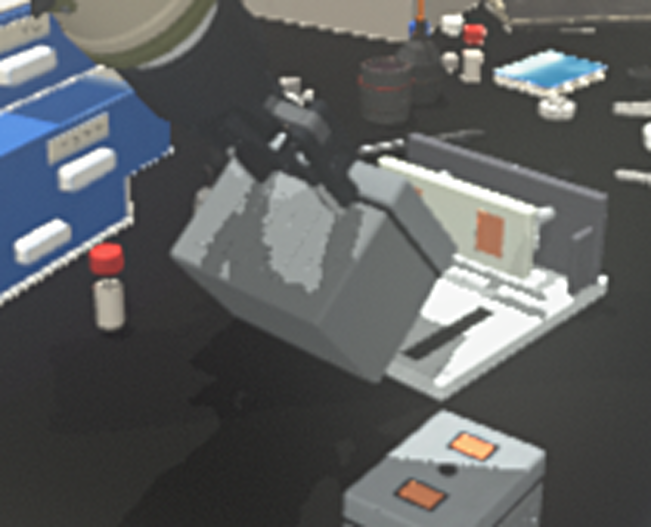

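Request:
play_rows(rows=[[[-0.5,-2.4,0.6],[0,0,0],60],[[-0.5,-2.4,0.6],[0,0,0],60],[[0,0,0],[0,0,0],60],[[0,0,0],[0,0,0],60]])

```text
clock: 17.68
position: [0.5638, -0.0967, 0.1152]
ee_rot: [0.935, -0.098, -0.033, 0.339]
ft_force: [-0.9, -0.3, -0.1]
grip_width: 0.703
```

```bash
python3 snap.py 14
```

```text
t 17.675 p [ 0.5638 -0.0967  0.1152] cradle xy -0.009709594760536176 0.017480960691061313 toolz [-0.1273 -0.6272 -0.7684] toolx [ 0.9787 -0.2054  0.0055] F cx,cy,z 0.5054049652425744 -0.8374026209201277 -0.06997812318322028 w 0.7025395842164066
q [ 0.1952  0.5709 -0.599   1.6479  0.8656  1.541  -0.8736]
```

View pics/s14.png

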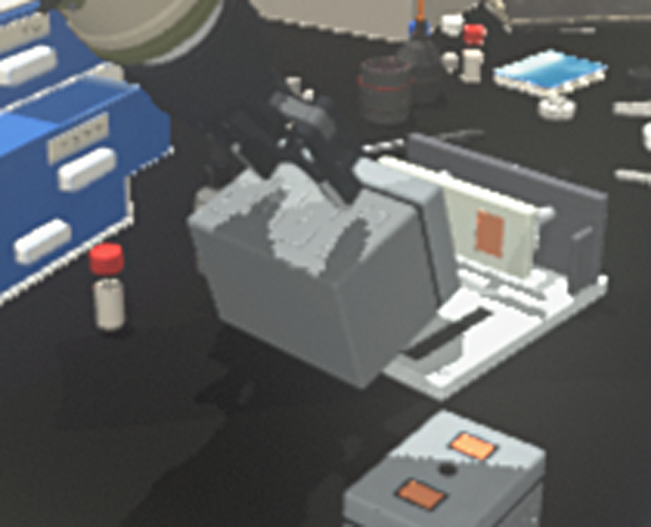

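Request:
play_rows(rows=[[[0,2,4],[0,0,0],60],[[0,4,5],[0,0,0],60],[[0,4,5],[0,0,0],60],[[0,0,0],[0,0,0],60]])

```text
clock: 18.27
position: [0.5641, -0.086, 0.1298]
ee_rot: [0.935, -0.098, -0.032, 0.339]
ft_force: [0.1, -0.3, 0.2]
grip_width: 0.704
```

```bash
python3 snap.py 15
```

```text
t 18.275 p [ 0.5641 -0.086   0.1298] cradle xy -0.020215853374701553 0.01572191404781635 toolz [-0.1261 -0.627  -0.7687] toolx [ 0.9788 -0.2047  0.0065] F cx,cy,z 0.23325985179899408 0.15286625386312214 0.24131360274036767 w 0.7039208607133705
q [ 0.1841  0.5577 -0.6081  1.6331  0.8524  1.5676 -0.8682]
```

View pics/s15.png

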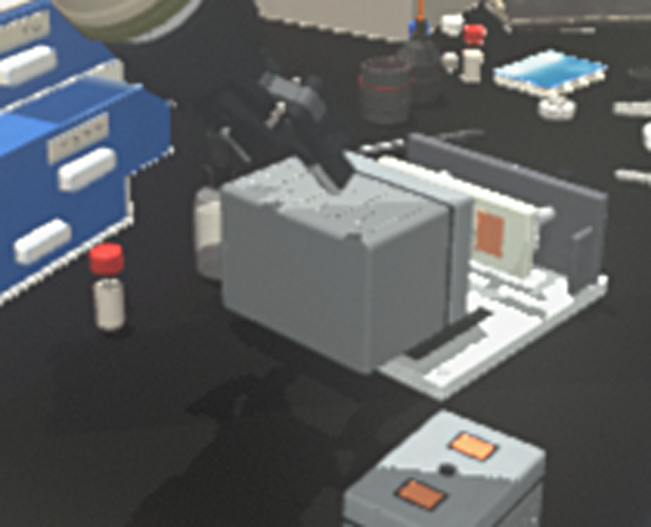

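View pics/t15.png

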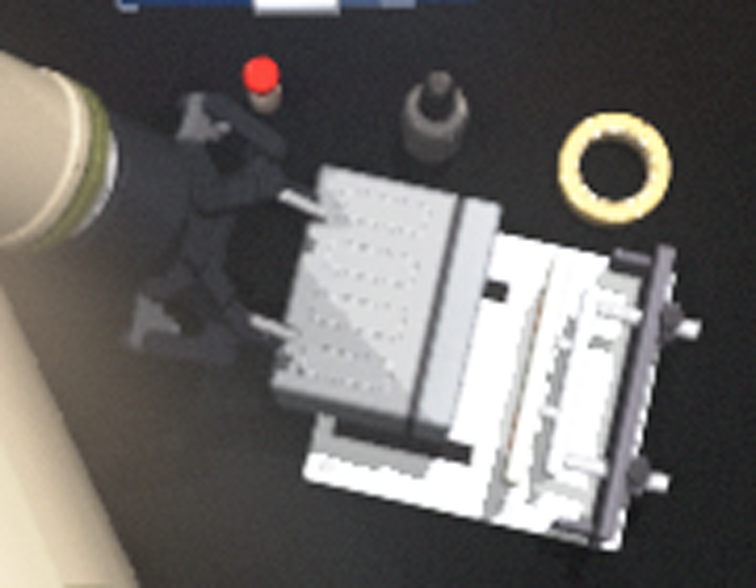

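```bash
python3 -c "
from h import *
g=lambda u,v,z: np.round([(tc(u,v,z)-CO)@CX,(tc(u,v,z)-CO)@CY],4)
for q in [(322,166),(500,205),(449,428),(273,386)]: print(g(*q,.102))"
```

```text
[-0.0259  0.0819]
[0.076  0.0821]
[ 0.0749 -0.046 ]
[-0.0244 -0.0448]
```

Request:
play_rows(rows=[[[2,10,0],[0,0,0],60],[[2.5,12,0],[0,0,0],60],[[2.5,12,0],[0,0,0],60],[[0.4,0,-18],[0,0,0],60],[[0.4,0,-18],[0,0,0],60],[[0.4,0,-18],[0,0,0],60],[[0.4,0,-18],[0,0,0],60],[[0.4,0,-18],[0,0,0],60],[[0,0,0],[0,0,0],60]])

```text
clock: 19.5
position: [0.572, -0.053, 0.0376]
ee_rot: [0.935, -0.098, -0.034, 0.339]
ft_force: [0.3, 0.6, 1.1]
grip_width: 0.705
```

```bash
python3 snap.py 16
```

```text
t 19.5 p [ 0.572  -0.053   0.0376] cradle xy -0.05416267416378074 0.016823686514378444 toolz [-0.1292 -0.6275 -0.7678] toolx [ 0.9787 -0.2054  0.0032] F cx,cy,z -0.6021582930176922 0.1949183360756688 1.0886381030170094 w 0.7048523547588949
q [ 0.1071  0.7142 -0.5818  1.6248  0.9032  1.5063 -1.0043]
```

View pics/s16.png

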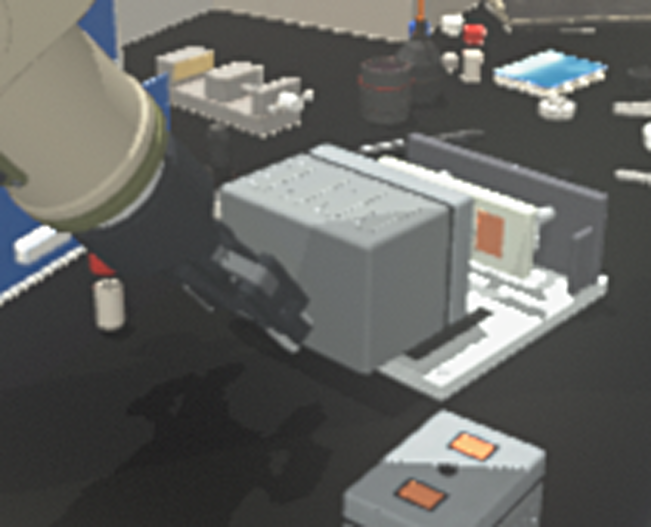

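Request:
play_rows(rows=[[[-1.6,-7.8,2],[0,0,0],60],[[-1.6,-7.8,2],[0,0,0],60],[[-0.8,-3.9,0],[0,0,0],60],[[-0.5,-2.4,0],[0,0,0],60],[[-0.5,-2.4,0],[0,0,0],60],[[-0.5,-2.4,0],[0,0,0],60]])

```text
clock: 20.35
position: [0.568, -0.0779, 0.0436]
ee_rot: [0.936, -0.097, -0.032, 0.338]
ft_force: [0.7, 5.0, 3.7]
grip_width: 0.704
```

Request:
play_rows(rows=[[[-0.5,-2.4,0],[0,0,0],60],[[-0.5,-2.4,0],[0,0,0],60]])

```text
clock: 20.6
position: [0.567, -0.0826, 0.0436]
ee_rot: [0.936, -0.097, -0.032, 0.338]
ft_force: [0.8, 5.0, 3.9]
grip_width: 0.706
```

Request:
play_rows(rows=[[[-1.5,-2.7,0],[0,0,0],60],[[-1.5,-2.7,0],[0,0,0],60],[[-1.5,-2.7,0],[0,0,0],60],[[-1.5,-2.7,0],[0,0,0],60]])

```text
clock: 21.1
position: [0.5613, -0.0937, 0.0436]
ee_rot: [0.936, -0.097, -0.031, 0.338]
ft_force: [2.2, 4.8, 1.5]
grip_width: 0.705
```

```bash
python3 snap.py 17
```

```text
t 21.1 p [ 0.5613 -0.0937  0.0436] cradle xy -0.012076476187427448 0.01445550852211086 toolz [-0.1244 -0.6263 -0.7696] toolx [ 0.9791 -0.2035  0.0073] F cx,cy,z -5.167715928391827 1.1485517156799767 1.5275093082091247 w 0.7049902500074312
q [ 0.1728  0.6646 -0.5752  1.6849  0.9146  1.4596 -0.9675]
```

View pics/t17.png

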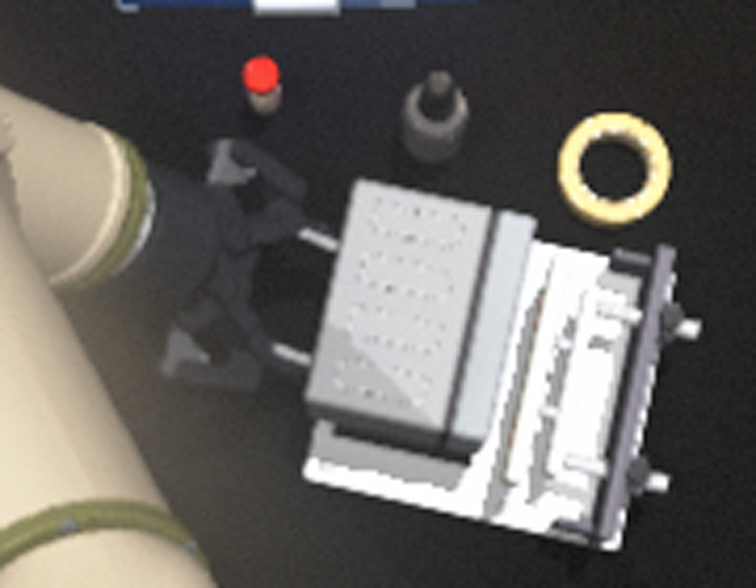

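```bash
python3 -c "
from h import *
g=lambda u,v,z: np.round([(tc(u,v,z)-CO)@CX,(tc(u,v,z)-CO)@CY],4)
for q in [(357,180),(536,216),(484,442),(307,402)]: print(g(*q,.102))"
```

```text
[-0.005   0.0784]
[0.0969 0.0804]
[ 0.0952 -0.0493]
[-0.0042 -0.0493]
```

Request:
play_rows(rows=[[[-1.6,-2.2,0],[0,0,0],60],[[-1.6,-2.2,0],[0,0,0],60],[[-1.6,-2.2,0],[0,0,0],60]])

```text
clock: 21.58
position: [0.5563, -0.1008, 0.0435]
ee_rot: [0.935, -0.098, -0.032, 0.338]
ft_force: [3.1, 4.9, 3.3]
grip_width: 0.703
```

Request:
play_rows(rows=[[[-1.2,-1.6,0],[0,0,0],60],[[-1.2,-1.6,0],[0,0,0],60]])

```text
clock: 21.82
position: [0.5536, -0.1043, 0.0434]
ee_rot: [0.935, -0.098, -0.032, 0.338]
ft_force: [3.0, 3.7, 1.8]
grip_width: 0.702
```

Request:
play_rows(rows=[[[-1.2,-1.6,0],[0,0,0],60]])

```text
clock: 21.95
position: [0.5523, -0.106, 0.0434]
ee_rot: [0.935, -0.098, -0.032, 0.339]
ft_force: [1.9, 4.0, 2.8]
grip_width: 0.703
```

Request:
play_rows(rows=[[[-0.3,-1.5,0],[0,0,0],60],[[-0.3,-1.5,0],[0,0,0],60]])

```text
clock: 22.2
position: [0.5521, -0.1071, 0.0433]
ee_rot: [0.936, -0.097, -0.032, 0.337]
ft_force: [3.0, 14.0, 6.3]
grip_width: 0.702
```

Request:
play_rows(rows=[[[-0.2,-1,0],[0,0,0],60]])

```text
clock: 22.32
position: [0.5521, -0.1073, 0.0433]
ee_rot: [0.936, -0.097, -0.031, 0.337]
ft_force: [3.1, 16.1, 6.3]
grip_width: 0.705
```

Request:
play_rows(rows=[[[-0.2,-1,0],[0,0,0],60]])

```text
clock: 22.45
position: [0.5521, -0.1076, 0.0434]
ee_rot: [0.936, -0.097, -0.031, 0.336]
ft_force: [2.9, 17.4, 7.1]
grip_width: 0.703
```

Request:
play_rows(rows=[[[0,0,0],[0,0,0],60],[[0,0,0],[0,0,0],60],[[0,0,0],[0,0,0],60]])

```text
clock: 22.82
position: [0.5521, -0.1076, 0.0434]
ee_rot: [0.936, -0.097, -0.031, 0.336]
ft_force: [3.0, 15.5, 6.4]
grip_width: 0.706
```

```bash
python3 snap.py 18
```

```text
t 22.825 p [ 0.5521 -0.1076  0.0434] cradle xy 0.0033090023665495833 0.008187340114162023 toolz [-0.1232 -0.624  -0.7716] toolx [ 0.9794 -0.2018  0.0069] F cx,cy,z -15.747437809105138 -0.1347495941778958 6.409250306259895 w 0.7062329293957805
q [ 0.1987  0.6425 -0.5747  1.719   0.9165  1.4359 -0.9586]
```

View pics/t18.png

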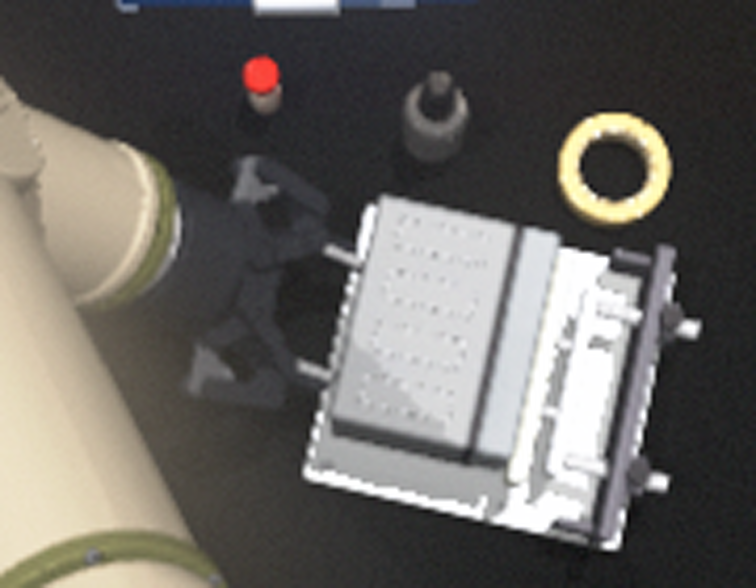

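View pics/s18.png

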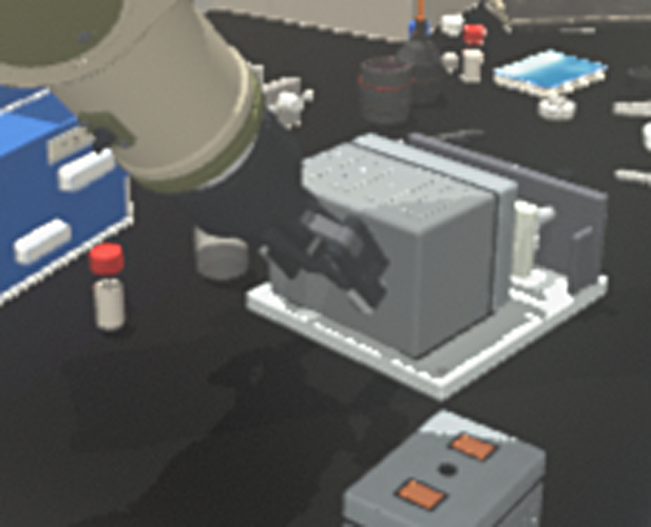

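The terminals press squarely on the bar: the face edge at (558,235)-(507,465) px is parallel to it, and the wrist shows about 16 N. Now I'll withdraw slowly, straight back.

Request:
play_rows(rows=[[[0.2,1,0],[0,0,0],60],[[0.2,1,0],[0,0,0],60],[[0.2,1,0],[0,0,0],60],[[0.4,2,0],[0,0,0],60],[[1,5,0],[0,0,0],60],[[2,10,0],[0,0,0],60],[[3,15,0],[0,0,0],60],[[3,15,0],[0,0,0],60],[[0,0,0],[0,0,0],60],[[0,0,0],[0,0,0],60]])

```text
clock: 24.18
position: [0.5609, -0.0616, 0.0432]
ee_rot: [0.935, -0.098, -0.033, 0.339]
ft_force: [0.3, 0.8, 0.3]
grip_width: 0.703
```

```bash
python3 snap.py 19
```

```text
t 24.175 p [ 0.5609 -0.0616  0.0432] cradle xy -0.04345710949517175 0.0076751067038738794 toolz [-0.1275 -0.6275 -0.7681] toolx [ 0.9786 -0.2055  0.0055] F cx,cy,z -0.8592531831643627 0.09834860547488167 0.34199823782641525 w 0.7025516409693741
q [ 0.1265  0.6834 -0.5869  1.6623  0.8984  1.494  -1.0035]
```

View pics/t19.png

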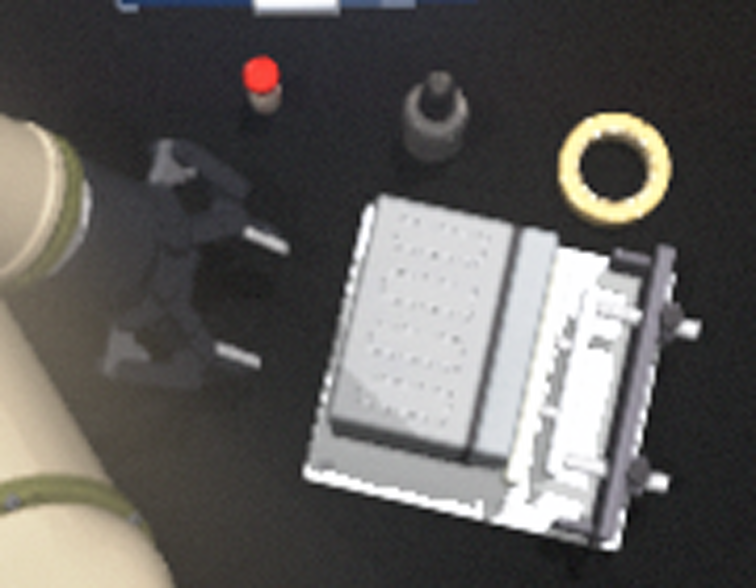

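View pics/s19.png

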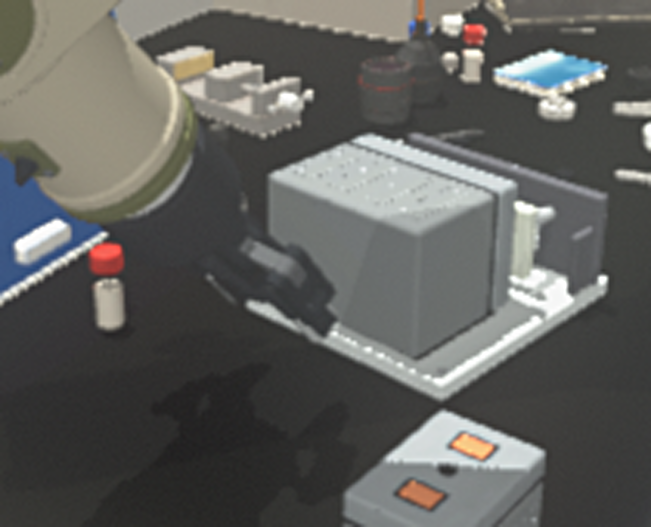

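```bash
python3 -c "
from h import *
g=lambda u,v,z: np.round([(tc(u,v,z)-CO)@CX,(tc(u,v,z)-CO)@CY],4)
for q in [(381,196),(557,233),(505,462),(331,420)]: print(g(*q,.102))
import cv2
a=cv2.imread('pics/t18.png').astype(int);b=cv2.imread('pics/t19.png').astype(int)
a=a[180:520,420:640];b=b[180:520,420:640]
cv2.imwrite('pics/cmp.png',cv2.resize(np.hstack([a,b]).astype('uint8'),None,fx=1.7,fy=1.7))"
```

```text
[0.0101 0.0725]
[0.1102 0.0735]
[ 0.1087 -0.0575]
[ 0.0109 -0.0561]
```

View pics/cmp.png

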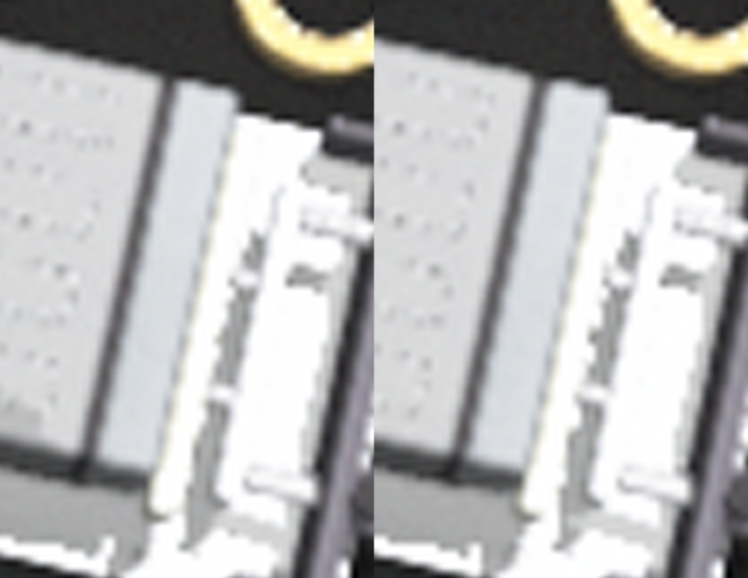

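```bash
python3 -c "
from workcell import manip; print(manip.hand_in())"
```

```text
the job is handed in; nothing more can be done
None
```

The battery pack is on its side in the charging cradle, with its terminals resting against the contact bar. I handed the job in at about 24 s of the 72 s allowed; no verdict was reported.

- **Kerb:** With two spread fingers I slid the pack about 40 mm, which squared it to the cradle. I then pressed it on the front edge with about 15 N at the wrist. Sliding took 3–5 N, so roughly 11 N beyond that.
- **Tipping:** I pushed about 80 mm up and followed the arc. Near the balance point the downward force rose to about 16 N because I was pressing too low. I lifted the fingers and carried on, and the pack then dropped flat.
- **Contact bar:** I pushed it on, drifting slightly sideways to bring it nearer the middle line, until the wrist read about 16–17 N along the cradle. That leaves an estimated 9–11 N on the bar. I then backed off slowly.

**Last checks:**
- **Pose:** In the final pictures the pack lies flat and square, about 8 mm off the middle line, with the terminal face about 110 mm along the cradle.
- **Contact and release:** No gap to the bar is visible and the gripper is well clear. The final contact force could only be judged from the pictures.
- **Force limit:** The highest total force I read on the tool was about 19 N, taken at the end of each move rather than continuously.
- **Bystanders:** The bottle, tape roll and vial look unmoved.
- **Disagreement:** The side camera put positions up to about 10 mm away from the top camera. I relied on the top view and on feel.

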